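Sort unmarked source canisters by weight and send off the full one

TASK

The three steel canisters in the parts tray look alike, but one is empty (about 150 g), one part-used (about 400 g) and one full (about 750 g): lift each to feel what it weighs, then stand the empty one in the square tray, the part-used one in the round white dish, and the full one centred on the round pad of the shuttle's carriage. Once the full canister stands on the pad, push the carriage by its tab fully home against the end stop, with the canister still standing on the pad. Keep the canisters upright throughout and leave the other things where they are.

Things in the scene. Friction and masses are not known exactly. Their poses are not given: they have to be found in the camera images.
- can_a_mid (a point): one of three identical-looking closed steel canisters: upright cylinder, diameter 54 mm, height 68 mm. The point is its centre, 34 mm above its foot; z is its long axis. Gripped about 8 mm above the centre, fingertips clear all rims. Starts standing in the parts tray (floor 2 mm, rim 20 mm above the bench). Its letter says nothing of its weight, drawn anew each time; contents can shift 2 mm
- can_b_mid (a point): one of three identical-looking closed steel canisters: upright cylinder, diameter 54 mm, height 68 mm. The point is its centre, 34 mm above its foot; z is its long axis. Gripped about 8 mm above the centre, fingertips clear all rims. Starts standing in the parts tray (floor 2 mm, rim 20 mm above the bench). Its letter says nothing of its weight, drawn anew each time; contents can shift 2 mm
- can_c_mid (a point): one of three identical-looking closed steel canisters: upright cylinder, diameter 54 mm, height 68 mm. The point is its centre, 34 mm above its foot; z is its long axis. Gripped about 8 mm above the centre, fingertips clear all rims. Starts standing in the parts tray (floor 2 mm, rim 20 mm above the bench). Its letter says nothing of its weight, drawn anew each time; contents can shift 2 mm
- square_tray_in (a point): shallow square open tray of bare aluminium, fixed to the bench, 110 x 110 mm, walls 12 mm high and 3 mm thick; the point is the centre of its inner floor, 3 mm above the bench. For the empty canister
- square_tray: the same square tray; origin at the centre of its underside on the bench, x and y along its sides
- round_dish_in (a point): round white plastic dish, fixed to the bench, outer diameter 110 mm, rim 10 mm high and 4 mm thick; the point is the centre of its inner floor, 4 mm above the bench. For the part-used canister
- round_dish: the same round dish; origin at the centre of its underside on the bench
- shuttle: transfer shuttle fixed to the bench: aluminium base 290 x 88 mm with two rails along its x axis and an end stop 36 mm high at its +x (far) end; origin at the centre of its underside. A carriage slides on it along the base's +x axis, away from the robot
- pad (a point): centre of the top of the black round pad (diameter 72 mm, 2 mm thick) on the carriage (grey plate 120 x 88 mm), about 27 mm above the bench; moves with the carriage. Its x axis is the slide direction. The full canister stands here. The front of the push tab is 66 mm behind this centre
- push_tab (a point): middle of the rear (robot-side) face of the carriage's upright steel push tab, 60 mm wide, 6 mm thick, from 25 mm to 73 mm above the bench; the point is about 50 mm above the bench and 72 mm behind the pad's centre. Push here along the shuttle's +x axis. There is free bench behind it
- carriage (a joint): carriage travel in m: 0 at the near (robot) end, 0.12 against the end stop (fully home). Starts between 0 and 0.03. It slides with about 1.5 N of friction and stays where it is left
- cf_flange: round steel blank flange, 70 mm across, 13 mm high, lying in the parts tray behind the canisters. Bystander, leave where it is; the origin is the centre of its underside
- kf_nipple: short steel pipe nipple with a flanged foot, 40 mm across, 42 mm high, standing in the parts tray behind the canisters. Bystander, leave where it is; the origin is the centre of its underside
- wafer_shipper: round bluish wafer shipper, 109 mm across, 16 mm high, lying on the bench in front of the parts tray. Bystander, leave where it is; the origin is the centre of its underside
Mind the look-alikes: they are no part of the job. Leave any purple or red look-alike of the part that bears can_c_mid alone.

How it is judged:
On the way, in this order (a step that is already met when the one before it is completed fails the run):
1. the full canister stands on the pad while the carriage is still out (less than 60 mm of travel) (((contact force between can_a and shuttle above 5.5 N and horizontal distance between can_a_mid and pad below 0.02 m and angle between can_a_mid's own z axis and vertical below 0.1 rad) or (contact force between can_b and shuttle above 5.5 N and horizontal distance between can_b_mid and pad below 0.02 m and angle between can_b_mid's own z axis and vertical below 0.1 rad) or (contact force between can_c and shuttle above 5.5 N and horizontal distance between can_c_mid and pad below 0.02 m and angle between can_c_mid's own z axis and vertical below 0.1 rad)) and value of joint carriage below 0.06 m), for 0.2 s.
2. the carriage is pushed fully home (last 6 mm of its travel) with the full canister standing on the pad (((contact force between can_a and shuttle above 5.5 N and horizontal distance between can_a_mid and pad below 0.02 m and angle between can_a_mid's own z axis and vertical below 0.1 rad) or (contact force between can_b and shuttle above 5.5 N and horizontal distance between can_b_mid and pad below 0.02 m and angle between can_b_mid's own z axis and vertical below 0.1 rad) or (contact force between can_c and shuttle above 5.5 N and horizontal distance between can_c_mid and pad below 0.02 m and angle between can_c_mid's own z axis and vertical below 0.1 rad)) and value of joint carriage above 0.114 m), for 0.2 s.
At the end, for the whole second after the job is handed in: All canisters stand upright (0.1 rad) and at rest, axes near the centres of their places: empty in the square tray (40 mm), part-used in the round dish (30 mm), full on the carriage's pad (20 mm); the carriage is home, in the last 6 mm of its 120 mm travel (((contact force between can_a and square_tray between 0.5 and 2.5 N and horizontal distance between can_a_mid and square_tray_in below 0.04 m and angle between can_a_mid's own z axis and vertical below 0.1 rad) or (contact force between can_a and round_dish between 2.5 and 5.5 N and horizontal distance between can_a_mid and round_dish_in below 0.03 m and angle between can_a_mid's own z axis and vertical below 0.1 rad) or (contact force between can_a and shuttle above 5.5 N and horizontal distance between can_a_mid and pad below 0.02 m and angle between can_a_mid's own z axis and vertical below 0.1 rad)) and ((contact force between can_b and square_tray between 0.5 and 2.5 N and horizontal distance between can_b_mid and square_tray_in below 0.04 m and angle between can_b_mid's own z axis and vertical below 0.1 rad) or (contact force between can_b and round_dish between 2.5 and 5.5 N and horizontal distance between can_b_mid and round_dish_in below 0.03 m and angle between can_b_mid's own z axis and vertical below 0.1 rad) or (contact force between can_b and shuttle above 5.5 N and horizontal distance between can_b_mid and pad below 0.02 m and angle between can_b_mid's own z axis and vertical below 0.1 rad)) and ((contact force between can_c and square_tray between 0.5 and 2.5 N and horizontal distance between can_c_mid and square_tray_in below 0.04 m and angle between can_c_mid's own z axis and vertical below 0.1 rad) or (contact force between can_c and round_dish between 2.5 and 5.5 N and horizontal distance between can_c_mid and round_dish_in below 0.03 m and angle between can_c_mid's own z axis and vertical below 0.1 rad) or (contact force between can_c and shuttle above 5.5 N and horizontal distance between can_c_mid and pad below 0.02 m and angle between can_c_mid's own z axis and vertical below 0.1 rad)) and value of joint carriage above 0.114 m and linear speed of each of can_a, can_b, can_c below 0.02 m/s); the robot touches nothing.
It fails at once if a canister is tipped over by more than 0.7 rad (angle between any of can_a_mid, can_b_mid, can_c_mid's own z axis and vertical above 0.7 rad).
It fails at once if a bystander is moved by more than 30 mm (distance of any of cf_flange, kf_nipple, wafer_shipper from where it was at the start of the episode above 0.03 m).
It also fails if it takes over 72 s, if anything falls off the work surface, if the arm or the gripper's body presses on something with over 40 N, if the wrist force passes 120 N, or if a joint passes its speed limit or range.

ROBOT

A 6-joint arm with a two-finger parallel gripper is mounted at the origin on a cart in front of the work surface, level with it; the furniture and walls round the work are solid. World frame = base frame: x ahead of the robot, y to its left, z up, the work surface at z = 0. Lengths are in m, angles in rad, forces in N, time in s.
With the tool pointing down it reaches from about 0.275 to 0.85 m from the base axis. Payload 5.2 kg.
Tool frame: the origin (TCP) lies at the very end of the fingers, on their centre line; the grasp point (between the pads) lies 19 mm behind it; z points along the fingers, y is the line along which they close (so a half turn about z gives the same grasp; the last joint's range is limited). The gripper opens to 85 mm and grips with 20 to 120 N. Pads are 22 mm wide; open, the fingers measure 114 mm over their backs; the gripper's body (76 mm by 85 mm) begins 54 mm behind the grasp point. The pads swing forward as they close: fully open they stand 13 mm farther back than shut.
Start: joints at [-1.363, 0.259, 1.535, -0, 1.348, -0.203], TCP at [0.22, -0.504, 0.231] pointing down, gripper open.
Joint ranges: [-3.14, 3.14], [-0.91, 2.08], [0.19, 2.58], [-1.22, 4.36], [0.22, 2.71], [-3.12, 3.12]. Speed limits (rad/s): [2.57, 2.57, 3.14, 3.14, 3.14, 3.14].

INTERFACE

Orientations are given as a rotation vector (axis times angle).
In Python, from rig import telemetry, cams, hand_in gives the robot as it stands.
- The arm moves only by the tool move_arm, never from a script. Its argument "moves" is a list of rows, each a list of 5 numbers: the shift along the tool's x, y, z in m, then the turn about the tool's z in rad, then the closure in counts, from 0 (fully open) to 255 (shut). A call has exactly 8 rows; each row is the pose to reach, as a shift and turn from the pose commanded when the call began, along the tool's axes at that moment; what a row does not reach only later rows make up. A row lasts 1/8 s, in which the tool goes at most 62.5 mm and 10.7 degrees, less where a joint would pass 70% of its speed; a pose out of reach is approached as far as the arm can. A call with a gripper value outside its range is refused whole. The fingers move at their own pace and stop on an object; "newtons" is the grip in N (left out, the last holds). Time passes only in rows, so rows that repeat a pose let the fingers close, or fill a call up. It gives the time, the measured TCP pose, the force, the opening and the grip force at its end, in the units of the state.
- telemetry.get_state(): the state, without advancing time (a new reading comes with each control period).
- cams.get_image(name): name is "scene" or "top" or "wrist"; returns a dict with "color" (384x512x3 uint8, red, green, blue), "range_z" (384x512 float32, m along the optical axis (not along the pixel's ray), 0 where there is no reading), "fx", "fy", "cx", "cy" (pixels), "world_from_camera" (4x4, takes a point from camera to world coordinates). Camera axes: x right, y down, z forward; pixel columns grow to the right and rows downward; lengths in m; the calibration is good to about 2 mm. A picture is of the moment at which its call begins.
- hand_in(): hands the job in; it is judged then, once.
The state is a dict: "t": time; "qpos": joint angles; "joint_velocities": joint speeds; "joint_torque": joint torques, N m; "ee_pos": TCP position; "orientation": TCP orientation; "force": force on the tool from outside, world axes, zero at the start; "torque": the same for the moment, N m; "grip_width": finger opening in m; "finger_force": force on a finger pad.
Only numpy, scipy, OpenCV 4.12 (cv2) and the standard library are available. Lean on these libraries where they do the work, as an engineer would, in place of code of your own. Each camera call takes 0.05 s, during which the arm holds its last target. There are 200 camera calls.

## Working session

There is one attempt and no reset: what is moved stays moved. The work goes in short steps, Python scripts to look and compute and a tool call to move; the robot and the scene stay as the last step left them, time stands still between calls to the robot, and variables do not carry over. Pictures are saved under pics/ and viewed, at most 10 in all, crops included, and the job is handed in when it is done.

Besides the shell and the picture viewer there is one more tool, called after ">>>" by a JSON object that holds its "op" and its "data". move_arm: Moves the arm, as the interface text tells. Its arguments: {"type":"object","properties":{"moves":{"type":"array"},"newtons":{"type":"number"}},"required":["moves"]}

```bash
mkdir -p pics
cat > h.py <<'E'
import numpy as np, cv2
from rig import telemetry, cams, hand_in
from scipy.spatial.transform import Rotation as R
def grab(n):
    im=cams.get_image(n); np.savez(f'/tmp/{n}.npz',**im); return im
def load(n): return dict(np.load(f'/tmp/{n}.npz'))
def cloud(im):
    z=im['range_z'];v,u=np.mgrid[:z.shape[0],:z.shape[1]]
    P=np.stack([(u-im['cx'])*z/im['fx'],(v-im['cy'])*z/im['fy'],z],-1)
    T=im['world_from_camera'];return P@T[:3,:3].T+T[:3,3]
E
python3 - <<'E'
from h import *
a=[]
for n in ('top','scene'):
    im=grab(n); cv2.imwrite(f'pics/{n}0.png',cv2.resize(im['color'][...,::-1],(800,600),interpolation=cv2.INTER_CUBIC))
s=telemetry.get_state();print(s['t'],s['ee_pos'],s['orientation'],s['force'],R.from_rotvec(s['orientation']).as_matrix().round(3))
E
```

```text
0.1 [ 0.21955433 -0.50374165  0.23054766] [-3.07387722e+00 -6.40419702e-01  3.14910485e-05] [ 0.42744152  0.19731326 -0.08826522] [[ 0.917  0.399 -0.   ]
 [ 0.399 -0.917  0.002]
 [ 0.    -0.002 -1.   ]]
```

View pics/top0.png

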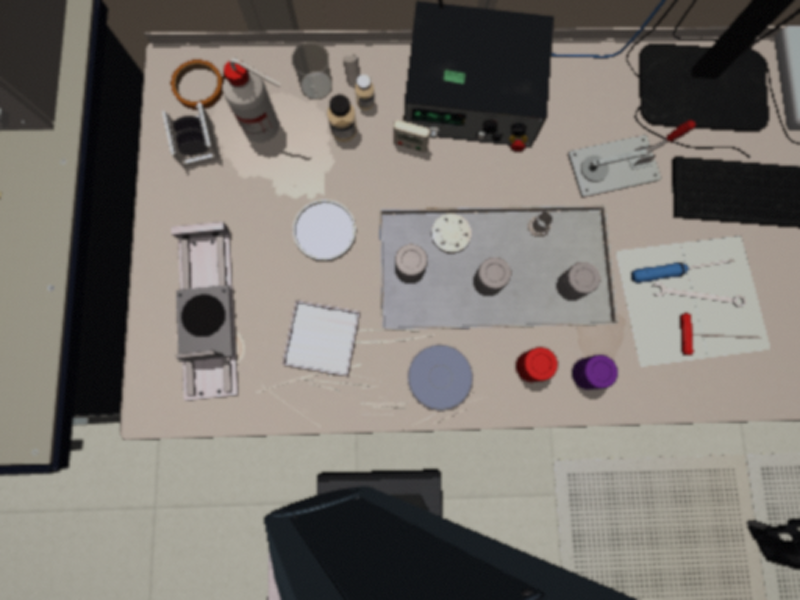

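View pics/scene0.png

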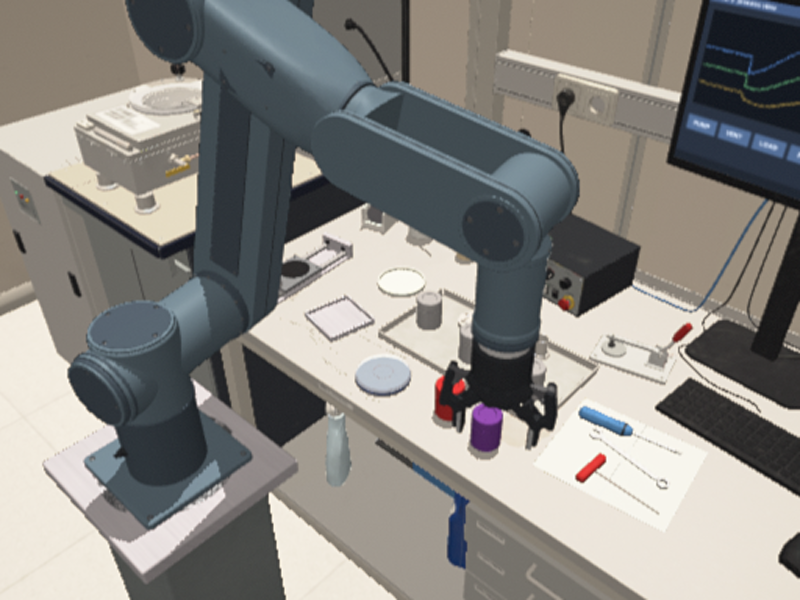

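The three grey canisters are at (411,262), (493,275) and (582,280) inside the grey parts tray. The red (538,365) and purple (596,372) cans lie outside it and are look-alikes, so I leave them alone. The dish is at (324,230), the square tray at (322,339) and the pad at (204,315). Next I measure these and check them in one crop.

Run:
```python
from h import *
im=load('top');P=cloud(im);k=512/800
for n,u,v,zl,zh in [('a',411,262,.06,.085),('b',493,275,.06,.085),('c',582,280,.06,.085),('red',538,365,.04,.1),('flange',451,232,.01,.03),('nipple',540,223,.03,.06),('shipper',440,377,.01,.03)]:
    u*=k;v*=k;q=P[int(v)-25:int(v)+25,int(u)-25:int(u)+25].reshape(-1,3);m=q[(q[:,2]>zl)&(q[:,2]<zh)]
    (c,w,_)=cv2.minAreaRect(m[:,:2].astype(np.float32));print(n,len(m),m[:,2].mean().round(3),np.array(c).round(4),np.array(w).round(3))
for n,u,v in [('dish',324,230),('tray',322,339),('pad',204,315),('dishL',293,230),('dishR',356,230),('dishT',324,201),('dishB',324,261),('tr1',298,303),('tr2',359,311),('tr3',348,375),('tr4',285,368),('tabL',178,357),('tabR',233,357),('carr',180,292),('carr',230,292),('stop',176,230),('stop',226,228),('end',184,396),('end',236,393)]:
    print(n,P[round(v*k),round(u*k)].round(4))
c=im['color'][...,::-1]
cv2.imwrite('pics/crop1.png',np.hstack([cv2.resize(c[130:280,100:250],(400,400),interpolation=2),cv2.resize(c[125:225,240:400],(400,400*100//160),interpolation=2) if 0 else cv2.resize(c[130:250,240:400],(400,400),interpolation=2)]))
```

```text
a 355 0.069 [ 0.5855 -0.0775] [0.051 0.053]
b 358 0.069 [ 0.5598 -0.212 ] [0.052 0.052]
c 362 0.069 [ 0.549  -0.3551] [0.052 0.052]
red 420 0.065 [ 0.4131 -0.2756] [0.052 0.053]
flange 598 0.015 [ 0.6517 -0.1487] [0.134 0.079]
nipple 55 0.038 [ 0.6578 -0.3077] [0.027 0.027]
shipper 1380 0.014 [ 0.3991 -0.1218] [0.106 0.105]
dish [0.6605 0.0712 0.0016]
tray [0.4679 0.0737 0.0024]
pad [0.5082 0.2625 0.0278]
dishL [0.6591 0.1217 0.009 ]
dishR [0.6597 0.0139 0.0007]
dishT [0.7103 0.0705 0.0074]
dishB [ 0.6047  0.0716 -0.0013]
tr1 [0.5299 0.1132 0.0048]
tr2 [5.148e-01 1.020e-02 4.000e-04]
tr3 [0.4068 0.0297 0.0007]
tr4 [0.4199 0.136  0.0015]
tabL [0.4385 0.2868 0.0684]
tabR [0.4425 0.221  0.005 ]
carr [0.5492 0.3064 0.0246]
carr [0.5485 0.2255 0.0191]
stop [0.6545 0.3132 0.0343]
stop [0.6607 0.2344 0.0195]
end [0.3805 0.2977 0.005 ]
end [0.3809 0.2144 0.0034]
```

View pics/crop1.png

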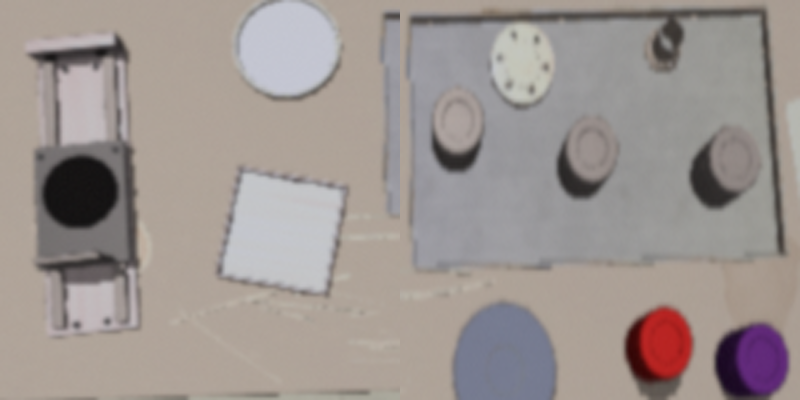

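The crop shows three grey cans in the tray, with the flange and nipple behind them. The red and purple ones stand outside it on the bench. The shuttle's black pad is at crop (80,190), with the stop at the top. Next I fit the pad centre and the slide axis.

Run:
```python
from h import *
im=load('top');P=cloud(im);g=im['color'].astype(int).sum(-1)
sub=np.s_[180:225,105:160]
m=(g[sub]<120);n,l,st,ce=cv2.connectedComponentsWithStats(m.astype(np.uint8));i=1+st[1:,4].argmax();q=P[sub][l==i]
c,w,a=cv2.minAreaRect(q[:,:2].astype(np.float32));print('pad',c,w,q[:,2].mean(),st[i])
# base extents: points above bench in shuttle area
sub=np.s_[135:265,100:160];q=P[sub].reshape(-1,3);q=q[(q[:,2]>.021)&(q[:,2]<.06)&(q[:,1]>.19)&(q[:,1]<.34)&(q[:,0]>.44)&(q[:,0]<.6)]
print('carr',cv2.minAreaRect(q[:,:2].astype(np.float32)))
q=P[sub].reshape(-1,3);t=q[(q[:,2]>.055)&(q[:,1]>.2)];print('tab',len(t),t.mean(0),cv2.minAreaRect(t[:,:2].astype(np.float32)))
s=q[(q[:,2]>.028)&(q[:,0]>.62)];print('stop',len(s),cv2.minAreaRect(s[:,:2].astype(np.float32)))
for n,u,v,r in [('tray',206,217,26),('dish',207,147,24)]:
    q=P[v-r:v+r,u-r:u+r].reshape(-1,3);cc=im['color'][v-r:v+r,u-r:u+r].astype(int).reshape(-1,3);k=(cc[:,2]>cc[:,0]-2)&(cc.sum(1)>450)
    print(n,k.sum(),cv2.minAreaRect(q[k][:,:2].astype(np.float32)))
```

```text
pad (0.42728978395462036, 0.13725128769874573) (0.3747360110282898, 0.0655280128121376) 0.02727611860780878 [ 12   9  26  26 535]
carr ((0.4976520240306854, 0.26472899317741394), (0.1199774220585823, 0.08846024423837662), 4.672083854675293)
tab 85 [0.44019226 0.25886231 0.06866384] ((0.44084516167640686, 0.25957271456718445), (0.006691974587738514, 0.058320578187704086), 5.355888366699219)
stop 193 ((0.656171441078186, 0.27825677394866943), (0.01758681982755661, 0.08614408224821091), 5.2990641593933105)
tray 1551 ((0.4518280029296875, 0.0329926460981369), (0.2092084288597107, 0.12063359469175339), 66.26416778564453)
dish 1108 ((0.528095006942749, 0.046100370585918427), (0.37238481640815735, 0.10236089676618576), 10.609050750732422)
```

>>> {"op": "move_arm", "data": {"moves": [[0.045,0,0.01,0.05,0],[0.1,0,0.03,0.15,0],[0.155,-0.002,0.05,0.25,0],[0.21,-0.003,0.07,0.321,0],[0.265,-0.004,0.09,0.321,0],[0.315,-0.005,0.1,0.321,0],[0.361,-0.005,0.11,0.321,0],[0.361,-0.005,0.11,0.321,0]], "newtons": 60}}

```text
t: 1.1
ee_pos: [0.5506, -0.3528, 0.1193]
orientation: [-3.136, -0.147, 0.002]
force: [0.1, -0.2, 0.3]
grip_width: 0.0852
finger_force: 0.0
```

```bash
cat >> h.py <<'E'
def to(*p):
    s=telemetry.get_state();M=R.from_rotvec(s['orientation']).as_matrix()
    print('t',round(s['t'],2),'tcp',np.round(s['ee_pos'],4),'yaw',round(np.degrees(np.arctan2(M[1,0],M[0,0])),2),'F',np.round(s['force'],2),'w',round(float(s['grip_width']),4),'ff',s['finger_force'])
    for q in p: print('shift',(M.T@(np.array(q)-s['ee_pos'])).round(4))
E
python3 -c "
from h import *
to((.549,-.355,.025))
im=grab('wrist');cv2.imwrite('pics/w1.png',im['color'][...,::-1])
P=cloud(im).reshape(-1,3);m=P[(abs(P[:,2]-.069)<.008)&(np.hypot(P[:,0]-.549,P[:,1]+.355)<.05)]
print(len(m),cv2.minAreaRect(m[:,:2].astype(np.float32)))"
```

```text
t 1.1 tcp [ 0.5506 -0.3528  0.1193] yaw 5.38 F [ 0.11 -0.18  0.3 ] w 0.0852 ff 0.0
shift [-0.0017  0.0023  0.0943]
5930 ((0.5499542355537415, -0.35409224033355713), (0.053544797003269196, 0.05311155319213867), 18.769271850585938)
```

Wrist depth puts can c at (0.550,-0.354), so I descend, grip and lift.

>>> {"op": "move_arm", "data": {"moves": [[-0.001,0.001,0.03,0,0],[-0.001,0.001,0.075,0,0],[-0.001,0.001,0.094,0,0],[-0.001,0.001,0.094,0,0],[-0.001,0.001,0.094,0,200],[-0.001,0.001,0.094,0,200],[-0.001,0.001,0.094,0,200],[-0.001,0.001,0.094,0,200]], "newtons": 60}}

```text
t: 2.15
ee_pos: [0.5488, -0.357, 0.0296]
orientation: [3.137, 0.141, 0.004]
force: [0.0, 2.1, 6.1]
grip_width: 0.0533
finger_force: 66.2
```

>>> {"op": "move_arm", "data": {"moves": [[0,0,0,0,200],[0,0,0,0,200],[0,0,-0.01,0,200],[0,0,-0.04,0,200],[0,0,-0.08,0,200],[0,0,-0.11,0,200],[0,0,-0.12,0,200],[0,0,-0.12,0,200]]}}

```text
t: 3.15
ee_pos: [0.5475, -0.3564, 0.1471]
orientation: [-3.138, -0.141, 0.0]
force: [-0.2, 0.4, -7.9]
grip_width: 0.0531
finger_force: 65.9
```

```bash
python3 -c "
from h import *
to((.468,.072,.145),(.6595,.069,.145),(.5095,.2657,.145))"
```

```text
t 3.15 tcp [ 0.5475 -0.3564  0.1471] yaw 5.15 F [-0.24  0.39 -7.91] w 0.0531 ff 65.86206221021712
shift [-0.0407 -0.4338  0.0021]
shift [ 0.1497 -0.4136  0.0021]
shift [ 0.018  -0.623   0.0022]
```

can_c reads -7.9 N, so it is the full one and goes to the pad.

>>> {"op": "move_arm", "data": {"moves": [[0,-0.02,0,0,200],[0.002,-0.055,0,0,200],[0.004,-0.105,0,0,200],[0.006,-0.16,0,0,200],[0.008,-0.215,0,0,200],[0.01,-0.27,0,0,200],[0.012,-0.325,0,0,200],[0.014,-0.38,0,0,200]]}}

```text
t: 4.15
ee_pos: [0.5256, 0.0258, 0.1458]
orientation: [-3.137, -0.141, 0.005]
force: [1.1, -1.2, -8.4]
grip_width: 0.053
finger_force: 65.7
```

>>> {"op": "move_arm", "data": {"moves": [[0.001,-0.055,0,0,200],[0.002,-0.105,0,0,200],[0.003,-0.15,0,0,200],[0.004,-0.19,0,0,200],[0.004,-0.22,0,0,200],[0.004,-0.238,0,0,200],[0.004,-0.243,0,0,200],[0.004,-0.243,0,0,200]]}}

```text
t: 5.15
ee_pos: [0.5095, 0.2649, 0.1469]
orientation: [3.138, 0.141, -0.001]
force: [0.7, -0.9, -7.4]
grip_width: 0.0534
finger_force: 65.7
```

Run:
```python
from h import *
to((.5095,.2657,.0546))
im=grab('wrist');cv2.imwrite('pics/w2.png',im['color'][...,::-1])
P=cloud(im).reshape(-1,3);
t=P[(P[:,2]>.058)&(P[:,2]<.08)&(P[:,0]<.47)&(P[:,1]>.2)];print('tab',len(t))
if len(t)>20: print(cv2.minAreaRect(t[:,:2].astype(np.float32)))
```

```text
t 5.15 tcp [0.5095 0.2649 0.1469] yaw 5.15 F [ 0.69 -0.86 -7.43] w 0.0534 ff 65.68433096632361
shift [ 0.0002 -0.0008  0.0923]
tab 1167
((0.4325973391532898, 0.4432123005390167), (0.0030451759230345488, 0.07473071664571762), 89.51920318603516)
```

View pics/w2.png

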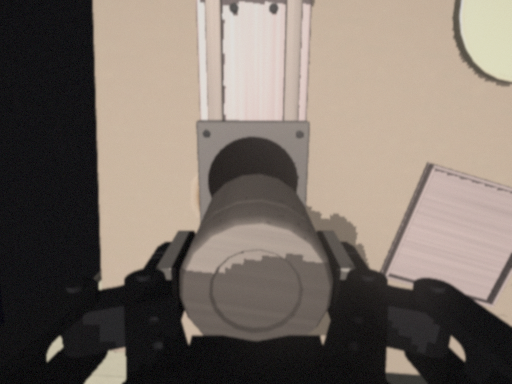

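The view shows the can (col 256) lined up with the pad and plate (col 253). I lower it and watch the force.

>>> {"op": "move_arm", "data": {"moves": [[0,-0.001,0.02,0,200],[0,-0.001,0.05,0,200],[0,-0.001,0.075,0,200],[0,-0.001,0.084,0,200],[0,-0.001,0.088,0,200],[0,-0.001,0.09,0,200],[0,-0.001,0.091,0,200],[0,-0.001,0.091,0,200]]}}

```text
t: 6.2
ee_pos: [0.51, 0.2667, 0.0569]
orientation: [-3.138, -0.141, -0.002]
force: [1.0, 0.0, -7.4]
grip_width: 0.0532
finger_force: 65.5
```

>>> {"op": "move_arm", "data": {"moves": [[0,0,0.001,0,200],[0,0,0.002,0,200],[0,0,0.003,0,200],[0,0,0.004,0,200],[0,0,0.004,0,200],[0,0,0.004,0,200],[0,0,0.004,0,200],[0,0,0.004,0,200]]}}

```text
t: 7.2
ee_pos: [0.5111, 0.2667, 0.0539]
orientation: [-3.138, -0.141, -0.005]
force: [-1.5, -1.9, 6.6]
grip_width: 0.0529
finger_force: 67.1
```

>>> {"op": "move_arm", "data": {"moves": [[0,0,0,0,100],[0,0,0,0,40],[0,0,0,0,0],[0,0,0,0,0],[0,0,-0.02,0,0],[0,0,-0.06,0,0],[0,0,-0.1,0,0],[0,0,-0.12,0,0]]}}

```text
t: 8.2
ee_pos: [0.5107, 0.2669, 0.1748]
orientation: [-3.137, -0.141, -0.005]
force: [-0.1, -0.8, -0.0]
grip_width: 0.085
finger_force: 0.0
```

Run:
```python
from h import *
to((.425,.2585,.16),(.5855,-.0775,.12))
im=grab('wrist');cv2.imwrite('pics/w3.png',im['color'][...,::-1])
P=cloud(im).reshape(-1,3)
m=P[(abs(P[:,2]-.095)<.008)&(np.hypot(P[:,0]-.51,P[:,1]-.266)<.06)];print(cv2.minAreaRect(m[:,:2].astype(np.float32)),m[:,2].mean())
im=grab('top');P=cloud(im).reshape(-1,3)
t=P[(P[:,2]>.06)&(P[:,2]<.076)&(P[:,0]>.4)&(P[:,0]<.46)&(P[:,1]>.22)&(P[:,1]<.3)];print('tab',len(t))
if len(t)>5:print(cv2.minAreaRect(t[:,:2].astype(np.float32)))
```

```text
t 8.2 tcp [0.5107 0.2669 0.1748] yaw 5.15 F [-0.05 -0.82 -0.05] w 0.085 ff 0.0
shift [-0.0862  0.0007  0.0145]
shift [0.0434 0.3498 0.0547]
((0.5124830007553101, 0.2682594060897827), (0.05308122932910919, 0.0533439964056015), 14.435840606689453) 0.09345912750931235
tab 74
((0.44214969873428345, 0.25970926880836487), (0.006588527467101812, 0.057440824806690216), 5.343352317810059)
```

View pics/w3.png

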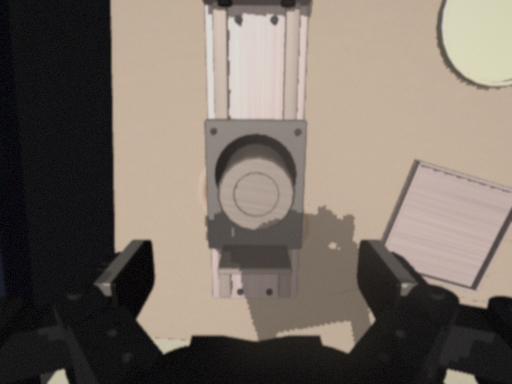

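The can stands on the pad within about 3 mm of its centre. Next the gripper goes closed behind the tab.

>>> {"op": "move_arm", "data": {"moves": [[-0.03,0.001,0,0,0],[-0.08,0.001,0,0,100],[-0.11,0.001,0,0,255],[-0.11,0.001,0.03,0,255],[-0.11,0.001,0.07,0,255],[-0.11,0.001,0.11,0,255],[-0.11,0.001,0.129,0,255],[-0.11,0.001,0.129,0,255]], "newtons": 40}}

```text
t: 9.3
ee_pos: [0.3981, 0.2549, 0.041]
orientation: [3.137, 0.141, -0.009]
force: [1.2, 0.0, 0.3]
grip_width: -0.0002
finger_force: 0.0
```

```bash
python3 -c "
from h import *
to((.4387,.2594,.045))"
```

```text
t 9.3 tcp [0.3981 0.2549 0.041 ] yaw 5.14 F [1.19 0.01 0.31] w -0.0002 ff 0.0
shift [ 0.0409 -0.0009 -0.0043]
```

>>> {"op": "move_arm", "data": {"moves": [[0.01,-0.001,-0.004,0,255],[0.017,-0.001,-0.004,0,255],[0.022,-0.001,-0.004,0,255],[0.026,-0.001,-0.004,0,255],[0.03,-0.001,-0.004,0,255],[0.035,-0.001,-0.004,0,255],[0.041,-0.001,-0.004,0,255],[0.048,-0.001,-0.004,0,255]]}}

```text
t: 10.3
ee_pos: [0.448, 0.2608, 0.0472]
orientation: [3.138, 0.141, -0.001]
force: [-2.0, -0.7, 1.9]
grip_width: 0.0001
finger_force: 1.0
```

>>> {"op": "move_arm", "data": {"moves": [[0.008,0,0,0,255],[0.016,0,0,0,255],[0.024,0,0,0,255],[0.032,0,0,0,255],[0.04,0,0,0,255],[0.047,0,0,0,255],[0.053,0,0,0,255],[0.057,0,0,0,255]]}}

```text
t: 11.3
ee_pos: [0.5052, 0.2662, 0.0473]
orientation: [-3.138, -0.141, -0.0]
force: [-0.4, -1.8, 1.5]
grip_width: -0.0
finger_force: 0.9
```

Run:
```python
from h import *
to((.4387,.2594,.045))
im=grab('wrist');cv2.imwrite('pics/w4.png',im['color'][...,::-1])
P=cloud(im).reshape(-1,3)
m=P[(abs(P[:,2]-.095)<.006)&(P[:,0]>.52)&(P[:,1]>.2)];print(len(m),cv2.minAreaRect(m[:,:2].astype(np.float32)))
```

```text
t 11.3 tcp [0.5052 0.2662 0.0473] yaw 5.14 F [-0.39 -1.79  1.52] w -0.0 ff 0.9015771187841892
shift [-0.0668  0.0008  0.0023]
21029 ((0.5561016798019409, 0.26773568987846375), (0.08499166369438171, 0.05393039062619209), 11.861416816711426)
```

View pics/w4.png

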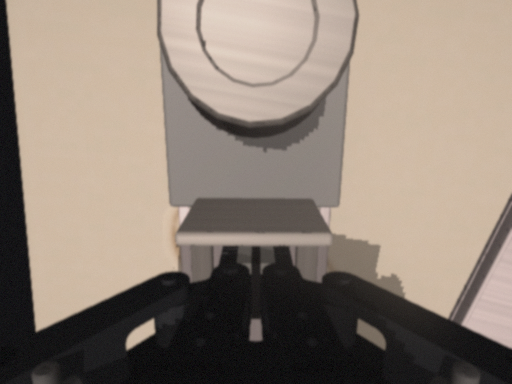

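The can is still standing, with the closed fingers behind the tab (row 240), so I keep pushing.

>>> {"op": "move_arm", "data": {"moves": [[0.006,0,0,0,255],[0.012,0,0,0,255],[0.018,0,0,0,255],[0.024,0,0,0,255],[0.029,0,0,0,255],[0.033,0,0,0,255],[0.036,0,0,0,255],[0.038,0,0,0,255]]}}

```text
t: 12.35
ee_pos: [0.5202, 0.2674, 0.0463]
orientation: [3.131, 0.144, -0.068]
force: [-66.1, -9.0, 51.1]
grip_width: -0.0003
finger_force: 34.2
```

Run:
```python
from h import *
to()
im=grab('top');P=cloud(im).reshape(-1,3)
t=P[(P[:,2]>.06)&(P[:,2]<.09)&(P[:,0]>.4)&(P[:,0]<.6)&(P[:,1]>.22)&(P[:,1]<.32)];print('hi',len(t),t.mean(0) if len(t) else 0)
m=P[(abs(P[:,2]-.0945)<.006)&(P[:,0]>.5)&(P[:,0]<.68)&(P[:,1]>.2)&(P[:,1]<.32)];print(len(m),m.mean(0),m[:,0].max())
```

```text
t 12.35 tcp [0.5202 0.2674 0.0463] yaw 5.27 F [-66.07  -9.    51.05] w -0.0003 ff 34.24306572298519
hi 115 [0.56590222 0.26017405 0.07528774]
385 [0.59651292 0.27050195 0.09312744] 0.629528676927513
```

It hit the stop (66 N), so the carriage is home. I back off and head for can a.

>>> {"op": "move_arm", "data": {"moves": [[-0.01,0,0,0,255],[-0.022,0,0,0,255],[-0.04,0,0,0,255],[-0.07,0,-0.01,0,255],[-0.09,0,-0.05,0,200],[-0.09,0,-0.1,0,100],[-0.09,0.01,-0.13,0,0],[-0.09,0.04,-0.13,0,0]]}}

```text
t: 13.4
ee_pos: [0.4598, 0.2228, 0.1811]
orientation: [-3.136, -0.144, -0.015]
force: [0.5, -0.5, -0.5]
grip_width: 0.072
finger_force: 0.0
```

Run:
```python
from h import *
to((.5855,-.0775,.12))
im=grab('top');P=cloud(im).reshape(-1,3)
t=P[(P[:,2]>.06)&(P[:,2]<.078)&(P[:,0]>.48)&(P[:,0]<.556)&(P[:,1]>.22)&(P[:,1]<.32)];print('tab',len(t),cv2.minAreaRect(t[:,:2].astype(np.float32)))
m=P[(abs(P[:,2]-.0945)<.006)&(P[:,0]>.54)&(P[:,0]<.68)&(P[:,1]>.2)&(P[:,1]<.32)];print(cv2.minAreaRect(m[:,:2].astype(np.float32)))
```

```text
t 13.4 tcp [0.4598 0.2228 0.1811] yaw 5.25 F [ 0.55 -0.47 -0.47] w 0.072 ff 0.0
shift [0.097  0.3106 0.0615]
tab 64 ((0.53428715467453, 0.26179930567741394), (0.006963490042835474, 0.047607600688934326), 2.851639986038208)
((0.6034236550331116, 0.27279865741729736), (0.05227617919445038, 0.05105922371149063), 3.1821582317352295)
```

>>> {"op": "move_arm", "data": {"moves": [[0.015,0.05,0.01,0,0],[0.03,0.1,0.02,0,0],[0.046,0.15,0.03,0,0],[0.062,0.2,0.04,0,0],[0.078,0.25,0.05,0,0],[0.092,0.295,0.058,0,0],[0.097,0.311,0.061,0,0],[0.097,0.311,0.061,0,0]], "newtons": 60}}

```text
t: 14.45
ee_pos: [0.5815, -0.0803, 0.116]
orientation: [-3.138, -0.138, -0.0]
force: [-0.1, 1.3, 0.3]
grip_width: 0.0853
finger_force: 0.0
```

```bash
cat > a.py <<'E'
from h import *
import sys
x,y=map(float,sys.argv[1:])
im=grab('wrist');P=cloud(im).reshape(-1,3);m=P[(abs(P[:,2]-.069)<.008)&(np.hypot(P[:,0]-x,P[:,1]-y)<.05)]
c=cv2.minAreaRect(m[:,:2].astype(np.float32));print(len(m),c);to((*c[0],.027))
E
python3 a.py .5855 -.0775
```

```text
6222 ((0.585898220539093, -0.07574106007814407), (0.05362321063876152, 0.05294794216752052), 46.462684631347656)
t 14.5 tcp [ 0.581  -0.079   0.1162] yaw 5.11 F [-0.03  0.51 -0.23] w 0.0855 ff 0.0
shift [ 0.0052 -0.0028  0.0892]
```

>>> {"op": "move_arm", "data": {"moves": [[0.004,-0.002,0.03,0,0],[0.004,-0.002,0.07,0,0],[0.004,-0.002,0.09,0,0],[0.004,-0.002,0.09,0,0],[0.004,-0.002,0.09,0,200],[0.004,-0.002,0.09,0,200],[0.004,-0.002,0.09,0,200],[0.004,-0.002,0.09,0,200]]}}

```text
t: 15.5
ee_pos: [0.5862, -0.0772, 0.0283]
orientation: [3.138, 0.141, 0.005]
force: [-1.2, 2.3, 6.9]
grip_width: 0.0536
finger_force: 63.8
```

>>> {"op": "move_arm", "data": {"moves": [[0,0,0,0,200],[0,0,0,0,200],[0,0,-0.01,0,200],[0,0,-0.04,0,200],[0,0,-0.08,0,200],[0,0,-0.1,0,200],[0,0,-0.1,0,200],[0,0,-0.1,0,200]]}}

```text
t: 16.5
ee_pos: [0.5841, -0.077, 0.1255]
orientation: [-3.138, -0.141, 0.002]
force: [0.3, 0.4, -1.4]
grip_width: 0.0533
finger_force: 63.3
```

```bash
python3 -c "
from h import *
to((.468,.072,.13),(.6595,.069,.13))"
```

```text
t 16.5 tcp [ 0.5841 -0.077   0.1255] yaw 5.14 F [ 0.35  0.35 -1.38] w 0.0533 ff 63.3103437256068
shift [-0.1023 -0.1588 -0.0043]
shift [ 0.0882 -0.1386 -0.0045]
```

can_a reads -1.4 N, so it is the empty one and goes to the square tray.

>>> {"op": "move_arm", "data": {"moves": [[-0.012,-0.018,0,0,200],[-0.036,-0.055,0,0,200],[-0.062,-0.095,0,0,200],[-0.085,-0.13,0,0,200],[-0.098,-0.152,0.01,0,200],[-0.102,-0.159,0.04,0,200],[-0.102,-0.159,0.075,0,200],[-0.102,-0.159,0.088,0,200]]}}

```text
t: 17.5
ee_pos: [0.4665, 0.0724, 0.0357]
orientation: [-3.138, -0.141, 0.009]
force: [-0.4, 0.3, -1.5]
grip_width: 0.0531
finger_force: 63.4
```

>>> {"op": "move_arm", "data": {"moves": [[0,0,0.003,0,200],[0,0,0.006,0,200],[0,0,0.008,0,200],[0,0,0.009,0,200],[0,0,0.01,0,200],[0,0,0.011,0,200],[0,0,0.011,0,200],[0,0,0.011,0,200]]}}

```text
t: 18.5
ee_pos: [0.4693, 0.072, 0.0291]
orientation: [3.138, 0.141, 0.002]
force: [-5.2, -0.8, 14.9]
grip_width: 0.0532
finger_force: 65.1
```

Contact. I release, rise and go to can b.

>>> {"op": "move_arm", "data": {"moves": [[0,0,-0.002,0,100],[0,0,-0.002,0,40],[0,0,-0.002,0,0],[0,0,-0.002,0,0],[0,0,-0.02,0,0],[0,0,-0.06,0,0],[0,0,-0.1,0,0],[0,0,-0.1,0,0]]}}

```text
t: 19.5
ee_pos: [0.4714, 0.072, 0.1302]
orientation: [3.138, 0.141, 0.01]
force: [0.0, 0.8, 0.4]
grip_width: 0.0855
finger_force: 0.0
```

```bash
python3 a.py .468 .072; python3 -c "
from h import *
to((.5598,-.212,.12))"
```

```text
5416 ((0.4695262014865875, 0.0733109787106514), (0.053093329071998596, 0.05307241529226303), 53.60675811767578)
t 19.55 tcp [0.4699 0.072  0.1284] yaw 5.15 F [-0.14  0.37 -0.69] w 0.0855 ff 0.0
shift [-0.0006 -0.0014  0.1014]
t 19.55 tcp [0.4699 0.072  0.1284] yaw 5.15 F [-0.14  0.37 -0.69] w 0.0855 ff 0.0
shift [0.064  0.2909 0.0088]
```

>>> {"op": "move_arm", "data": {"moves": [[0.008,0.04,0,0,0],[0.02,0.09,0,0,0],[0.032,0.145,0,0,0],[0.044,0.2,0,0,0],[0.056,0.25,0,0,0],[0.062,0.28,0.006,0,0],[0.064,0.291,0.009,0,0],[0.064,0.291,0.009,0,0]]}}

```text
t: 20.55
ee_pos: [0.5578, -0.2114, 0.1167]
orientation: [-3.136, -0.14, 0.004]
force: [-1.0, 1.1, 0.0]
grip_width: 0.0851
finger_force: 0.0
```

```bash
python3 a.py .5598 -.212
```

```text
6153 ((0.561390221118927, -0.20999155938625336), (0.05261361598968506, 0.05359511822462082), 5.232926845550537)
t 20.6 tcp [ 0.5579 -0.2107  0.1172] yaw 5.15 F [-0.12 -0.5  -0.09] w 0.0854 ff 0.0
shift [ 0.0037 -0.0003  0.0902]
```

>>> {"op": "move_arm", "data": {"moves": [[0.003,0,0.03,0,0],[0.003,0,0.07,0,0],[0.003,0,0.091,0,0],[0.003,0,0.091,0,0],[0.003,0,0.091,0,200],[0.003,0,0.091,0,200],[0.003,0,0.091,0,200],[0.003,0,0.091,0,200]]}}

```text
t: 21.6
ee_pos: [0.563, -0.2119, 0.0293]
orientation: [3.137, 0.141, 0.005]
force: [0.2, 2.3, 7.7]
grip_width: 0.0535
finger_force: 64.4
```

>>> {"op": "move_arm", "data": {"moves": [[0,0,0,0,200],[0,0,0,0,200],[0,0,-0.01,0,200],[0,0,-0.04,0,200],[0,0,-0.08,0,200],[0,0,-0.12,0,200],[0,0,-0.13,0,200],[0,0,-0.13,0,200]]}}

```text
t: 22.6
ee_pos: [0.5615, -0.2117, 0.1571]
orientation: [3.138, 0.141, 0.0]
force: [-0.5, -0.6, -5.0]
grip_width: 0.0533
finger_force: 64.4
```

```bash
python3 -c "
from h import *
to((.6595,.069,.15))"
```

```text
t 22.6 tcp [ 0.5615 -0.2117  0.1571] yaw 5.14 F [-0.54 -0.6  -5.04] w 0.0533 ff 64.37957067042589
shift [ 0.1227 -0.2708  0.0071]
```

can_b reads about -4 to -5 N, so it is the part-used one and goes to the dish.

>>> {"op": "move_arm", "data": {"moves": [[0.008,-0.018,0,0,200],[0.025,-0.055,0,0,200],[0.047,-0.105,0,0,200],[0.07,-0.155,0,0,200],[0.093,-0.205,0,0,200],[0.111,-0.245,0,0,200],[0.121,-0.266,0.005,0,200],[0.123,-0.271,0.02,0,200]]}}

```text
t: 23.6
ee_pos: [0.66, 0.071, 0.1358]
orientation: [3.138, 0.145, -0.001]
force: [0.8, -0.7, -3.6]
grip_width: 0.0533
finger_force: 64.3
```

```bash
python3 -c "
from h import *
to((.6595,.069,.031))"
```

```text
t 23.6 tcp [0.66   0.071  0.1358] yaw 5.28 F [ 0.79 -0.66 -3.62] w 0.0533 ff 64.32955739088356
shift [-0.0006  0.0019  0.1048]
```

>>> {"op": "move_arm", "data": {"moves": [[0,0.001,0.03,0,200],[0,0.001,0.065,0,200],[0,0.001,0.09,0,200],[0,0.001,0.099,0,200],[0,0.001,0.102,0,200],[0,0.001,0.104,0,200],[0,0.001,0.105,0,200],[0,0.001,0.105,0,200]]}}

```text
t: 24.6
ee_pos: [0.6604, 0.0682, 0.033]
orientation: [3.138, 0.141, 0.002]
force: [0.2, -0.4, -3.0]
grip_width: 0.0532
finger_force: 64.3
```

>>> {"op": "move_arm", "data": {"moves": [[0,0,0.001,0,200],[0,0,0.002,0,200],[0,0,0.003,0,200],[0,0,0.003,0,200],[0,0,0.003,0,200],[0,0,0.003,0,200],[0,0,0.003,0,200],[0,0,0.003,0,200]]}}

```text
t: 25.6
ee_pos: [0.6603, 0.0683, 0.0312]
orientation: [3.138, 0.141, 0.002]
force: [-4.3, -0.6, 7.2]
grip_width: 0.0532
finger_force: 65.5
```

>>> {"op": "move_arm", "data": {"moves": [[0,0,0,0,100],[0,0,0,0,40],[0,0,0,0,0],[0,0,0,0,0],[0,0,-0.02,0,0],[0,0,-0.06,0,0],[0,0,-0.12,0,0],[-0.03,0,-0.18,0,0]]}}

```text
t: 26.6
ee_pos: [0.6333, 0.0655, 0.2067]
orientation: [3.138, 0.141, 0.002]
force: [-0.3, 0.5, -0.2]
grip_width: 0.0853
finger_force: 0.0
```

>>> {"op": "move_arm", "data": {"moves": [[-0.04,0.04,0,0,0],[-0.08,0.09,0,0,0],[-0.12,0.14,0,0,0],[-0.16,0.19,0,0,0],[-0.2,0.24,0,0,0],[-0.22,0.28,0,0,0],[-0.23,0.3,0,0,0],[-0.23,0.3,0,0,0]]}}

```text
t: 27.6
ee_pos: [0.4295, -0.2553, 0.2052]
orientation: [3.138, 0.136, 0.0]
force: [-0.2, 1.2, 0.3]
grip_width: 0.0855
finger_force: 0.0
```

Run:
```python
from h import *
to()
im=grab('top');P=cloud(im);cv2.imwrite('pics/end.png',cv2.resize(im['color'][120:280,90:410,::-1],(800,400),interpolation=2))
P=P.reshape(-1,3)
for n,x,y,z in [('full',.603,.272,.0945),('empty',.468,.072,.07),('part',.66,.069,.071)]:
    m=P[(abs(P[:,2]-z)<.006)&(np.hypot(P[:,0]-x,P[:,1]-y)<.05)];print(n,len(m),cv2.minAreaRect(m[:,:2].astype(np.float32)))
t=P[(P[:,2]>.06)&(P[:,2]<.078)&(P[:,0]>.48)&(P[:,0]<.556)&(P[:,1]>.22)&(P[:,1]<.32)];print('tab',cv2.minAreaRect(t[:,:2].astype(np.float32)))
```

```text
t 27.6 tcp [ 0.4295 -0.2553  0.2052] yaw 4.96 F [-0.19  1.16  0.26] w 0.0855 ff 0.0
full 373 ((0.6040706634521484, 0.2738933563232422), (0.05303414538502693, 0.05093833804130554), 42.75004196166992)
empty 378 ((0.4686495363712311, 0.07157280296087265), (0.05147310346364975, 0.05184076726436615), 88.58611297607422)
part 333 ((0.6571204662322998, 0.0667455643415451), (0.05186336115002632, 0.05137151479721069), 58.62833786010742)
tab ((0.533534586429596, 0.26808929443359375), (0.006363036576658487, 0.0595502071082592), 4.363645076751709)
```

View pics/end.png

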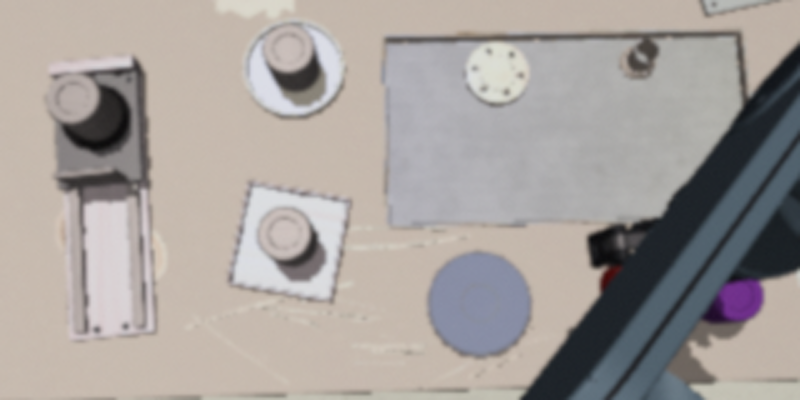

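All three cans stand in their places, the carriage meets the stop (crop row 70), and the bystanders have not moved.

```bash
python3 -c "
from rig import hand_in
print(hand_in())"
```

```text
the job is handed in; nothing more can be done
None
```

I placed the empty canister (a) in the square tray, the part-used one (b) in the round dish and the full one (c) on the pad, pushed the carriage home against its stop, and handed the job in at about 28 s; the hand-in returned no verdict.

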